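# Dry-stack a stepped lamp foot on the banding wheel

### The arm

A 6-joint arm with a two-finger parallel gripper is mounted at the origin on the work surface. World frame = base frame: x ahead of the robot, y to its left, z up, the work surface at z = 0. Lengths are in m, angles in degrees, forces in N, time in s.
With the tool pointing down it reaches from about 0.325 to 0.85 m from the base axis. Payload 4.4 kg.
Tool frame: the origin (TCP) lies midway between the tips of the shut fingers; the grasp point (between the pads) lies 19 mm behind it; y points along the fingers, x is the direction in which the jaws open and shut, and the axes are right-handed (so a half turn about y gives the same grasp; the last joint's range is limited). The gripper opens to 94 mm and grips with 3 to 60 N. Pads are 16 mm wide; open, the fingers measure 119 mm over their backs; the gripper's body (75 mm by 177 mm) begins 78 mm behind the grasp point.
Start: joints at [-77.435, 11.837, 88.321, -0, 79.842, -8.623], TCP at [0.208, -0.536, 0.205] pointing down, gripper open.
Joint ranges: [-156.59, 156.59], [-49.26, 127.26], [12.9, 141.05], [-63.56, 243.56], [4.71, 150.69], [-161.64, 161.64]. Speed limits (degrees/s): [159.86, 159.86, 180, 180, 180, 180].

### API

Orientations are given as [roll, pitch, yaw] about the fixed x, y, z axes, in that order (R = Rz(yaw) Ry(pitch) Rx(roll)).
In Python, from plant import robot gives the robot as it stands.
- The arm moves only by the tool drive_tool, never from a script. Its argument "plan" is one flat list of numbers, 6 for each row, row after row: the shift along the world's x, y, z each as a share of 0.15 m, from -1 to 1, then the turn, a rotation vector about the world's x, y, z each as a share of 30 degrees, from -1 to 1. A call has 1 to 5 rows; each row shifts and turns the commanded pose from where the row before left it; what a row does not reach is not made up. A row lasts 1/10 s, in which the tool goes at most 50 mm and 8.59 degrees, less where a joint would pass 70% of its speed; a pose out of reach is approached as far as the arm can. A call with a number of a shift or a turn outside -1 to 1 is refused whole. A call with a gripper value outside its range is refused whole. "gripper" is the opening, from 0 (shut) to 1 (fully open), set as the call begins (left out, the last holds). The fingers move at their own pace and stop on an object; "grip_force" is the grip in N (left out, the last holds). Time passes only in rows, so rows that do not move let the fingers close. It gives the time, the measured TCP pose, the force and the opening at its end, in the units of the state.
- robot.get_obs(): the state, without advancing time (a new reading comes with each control period).
- robot.capture(name): name is "side" or "top"; returns a dict with "frame" (384x512x3 uint8, red, green, blue), "z_map" (384x512 float32, m along the optical axis (not along the pixel's ray), 0 where there is no reading), "intrinsics" (3x3 intrinsics, pixels), "R" (3x3) and "t" (3): a world point X has camera coordinates R X + t. Camera axes: x right, y down, z forward; pixel columns grow to the right and rows downward; lengths in m; the calibration is good to about 2 mm. A picture is of the moment at which its call begins.
- robot.hand_in(): hands the job in, once; it reports no verdict.
Trained networks look in a picture, given as the dict that the camera call returned (one of the last four; its "shot" number tells which), for a name from the list of things; names that differ only in an ending like _2 or _b are one class to them, and where a whole thing is asked for, a point or a joint stands for the part that bears it (a point fixed in the world has none). Each returns a list of dicts, best first, with "confidence" (0 to 1); they miss things now and then, are a little off and sometimes report something else, mostly with a low value. They report only what shows in the picture. A call takes as long as a camera call. They do not tell look-alikes from the thing itself.
- robot.recognise(name, picture): "point" ([column, row] in pixels, amid what is visible of it).
- robot.regions_of(name, picture): "region" (384x512 bool, what is visible of it) and "point" ([column, row] in pixels, amid what is visible of it).
The state is a dict: "time": time; "q": joint angles; "joint_velocities": joint speeds; "effort": joint torques, N m; "tcp_pos": TCP position; "ee_rot": TCP orientation; "force": force on the tool from outside, world axes, zero at the start; "torque": the same for the moment, N m; "width": finger opening in m.
Only numpy, scipy, OpenCV 4.12 (cv2) and the standard library are available. Lean on these libraries where they do the work, as an engineer would, in place of code of your own. Each camera call takes 0.05 s, during which the arm holds its last target. There are 200 camera calls.

### The job

Build the stepped lamp foot on the banding wheel: take the three fired clay discs off their sloping easels and lay them flat on top of each other at the very centre of the wheel head, the large one at the bottom, then the middle one, the small one on top. They are brittle, so set each one down gently until it rests, never dropping it or pressing it or the wheel hard, and leave everything else on the table alone.

Things in the scene. Friction and masses are not known exactly. Their poses are not given: they have to be found in the camera images.
- stand: banding-wheel stand, fixed. Origin: centre of its foot on the table; its z axis is the wheel's axis. On it a round flat aluminium wheel head, 160 mm across and 10 mm thick, clamped at a height that differs every time and is not reported: its top is somewhere 44 to 89 mm above the table, so feel (or look) for it. It does not turn.
- disc_large: large disc, matt terracotta fired clay, 68 mm across, 14 mm thick. Origin: centre of its underside; z points out of its upper face (small dark dot in the middle). It starts lying on its easel's sloping board, so its z leans 30 degrees from vertical, roughly sideways as the robot sees it. Brittle; 30 to 120 g.
- disc_middle: middle disc, white fired clay, 58 mm across, 14 mm thick. Origin: centre of its underside; z points out of its upper face (small dark dot in the middle). It starts lying on its easel's sloping board, so its z leans 30 degrees from vertical, roughly sideways as the robot sees it. Brittle; 30 to 120 g.
- disc_small: small disc, blue fired clay, 48 mm across, 14 mm thick. Origin: centre of its underside; z points out of its upper face (small dark dot in the middle). It starts lying on its easel's sloping board, so its z leans 30 degrees from vertical, roughly sideways as the robot sees it. Brittle; 30 to 120 g.
- easel_large: wooden easel of the large disc, fixed, 90 mm square, 65 mm high. Origin: centre of its foot; x points uphill. Its board (84 mm along the slope, 92 mm across) rises 30 degrees to +x; the disc lies flat on it, underside centred 42 mm above the origin, on two pins 8 mm tall at 36 degrees either side of straight downhill. The +y and -y flanks are free.
- easel_middle: wooden easel of the middle disc, fixed, 90 mm square, 65 mm high. Origin: centre of its foot; x points uphill. Its board (84 mm along the slope, 92 mm across) rises 30 degrees to +x; the disc lies flat on it, underside centred 42 mm above the origin, on two pins 8 mm tall at 36 degrees either side of straight downhill. The +y and -y flanks are free.
- easel_small: wooden easel of the small disc, fixed, 90 mm square, 65 mm high. Origin: centre of its foot; x points uphill. Its board (84 mm along the slope, 92 mm across) rises 30 degrees to +x; the disc lies flat on it, underside centred 42 mm above the origin, on two pins 8 mm tall at 36 degrees either side of straight downhill. The +y and -y flanks are free.
- glaze_jar: small glaze jar with green cap, 52 mm across, 75 mm high. Origin: centre of its underside. Leave alone.
- mug: blue mug, 76 mm across, 85 mm high. Origin: centre of its underside. Leave alone.
- bowl: terracotta bowl, 120 mm across, 45 mm high. Origin: centre of its underside. Leave alone.
- brush: brush with wooden handle, 160 mm long, lying on the table. Origin: about its middle. Leave alone.
- spatula: steel spatula with wooden handle, 200 mm long, lying on the table. Origin: about its middle. Leave alone.
- plaster_block: white plaster block 80 x 50 x 35 mm. Origin: centre of its underside. Leave alone.
There are look-alikes about, which are no part of the job. What is meant by the disc_middle is not green, and is the smaller of those in its own colour.

How it is judged:
By the outcome, as a careful person would: the job done as asked, in the order asked, and still so for the second after the job is handed in, with the robot touching nothing.
It also fails if it takes over 67 s, if anything falls off the work surface, if the arm or the gripper's body presses on something with over 40 N, if the wrist force passes 120 N, or if a joint passes its speed limit or range.

## Working session

There is one attempt and no reset: what is moved stays moved. The work goes in short steps, Python scripts to look and compute and a tool call to move; the robot and the scene stay as the last step left them, time stands still between calls to the robot, and variables do not carry over. Pictures are saved under pics/ and viewed, about 8 in all and at most 12, crops included, and the job is handed in when it is done.

Besides the shell and the picture viewer there is one more tool, called after "Request:" as a command line: name --argument value ..., lists and objects as JSON in quotes. drive_tool: Moves the arm, as the interface text tells. Its arguments: {"type":"object","properties":{"plan":{"type":"array","items":{"type":"number"}},"gripper":{"type":"number"},"grip_force":{"type":"number"}},"required":["plan"]}

```bash
ls; mkdir -p pics; cat > h.py <<'E'
import numpy as np, cv2
from plant import robot
def pts(c):
    z=c["z_map"].astype(float);K=c["intrinsics"];v,u=np.mgrid[:z.shape[0],:z.shape[1]]
    P=np.stack([(u-K[0,2])/K[0,0]*z,(v-K[1,2])/K[1,1]*z,z],-1)
    W=(P-c["t"])@c["R"]; W[z<=0]=np.nan
    return W
def save(c,n,crop=None,s=1):
    f=c["frame"]
    if crop: f=f[crop[1]:crop[3],crop[0]:crop[2]]
    cv2.imwrite("pics/"+n,cv2.resize(f[:,:,::-1],None,fx=s,fy=s,interpolation=cv2.INTER_CUBIC))
E
python3 - <<'E'
from h import *
o=robot.get_obs(); print({k:np.round(v,3) for k,v in o.items()})
for n in("top","side"):
    c=robot.capture(n); save(c,n+"0.png",s=1.5); W=pts(c); np.save(n+"W.npy",W); np.save(n+"F.npy",c["frame"])
    print(n,"cam",np.round(-c["R"].T@c["t"],3),c["intrinsics"][0,0])
    for t in["disc_large","disc_middle","disc_small","easel_large","stand"]:
        for r in robot.regions_of(t,c)[:6]:
            m=r["region"]; p=np.nanmedian(W[m],0); print(t,round(r["confidence"],2),np.round(r["point"]),m.sum(),np.round(p,3))
E
```

```text
pics
{'time': np.float64(0.0), 'q': array([-7.7435e+01,  1.1883e+01,  8.8403e+01, -1.0000e-03,  7.9841e+01,
       -8.6240e+00]), 'joint_velocities': array([-0.051,  0.092, -0.037, -0.035,  0.022, -0.006]), 'effort': array([ 3.0000e-03, -3.7088e+01, -2.8141e+01,  7.0000e-02,  3.6000e-02,
       -0.0000e+00]), 'tcp_pos': array([ 0.208, -0.535,  0.204]), 'ee_rot': array([-89.982,   0.127, -68.811]), 'force': array([ 0.741, -0.266, -0.275]), 'torque': array([ 0.031, -0.017, -0.055]), 'width': np.float64(0.093)}
top cam [ 0.361 -0.057  1.247] 442.2126309254614
disc_large 0.97 [137. 222.] 475 [0.5   0.304 0.056]
disc_middle 0.59 [354. 195.] 342 [ 0.583 -0.274  0.054]
disc_middle 0.59 [397. 198.] 659 [ 0.595 -0.416  0.018]
disc_middle 0.51 [305. 197.] 336 [ 0.597 -0.148  0.014]
disc_small 0.8 [319. 245.] 259 [ 0.455 -0.184  0.055]
easel_large 0.97 [150. 231.] 629 [0.499 0.303 0.041]
easel_large 0.41 [226. 146.] 874 [0.737 0.072 0.036]
side cam [0.411 1.058 0.916] 498.77975885110266
disc_large 0.59 [258. 284.] 339 [0.502 0.319 0.06 ]
disc_large 0.17 [253. 208.] 2657 [0.553 0.068 0.083]
disc_middle 0.81 [256. 142.] 256 [ 0.587 -0.273  0.052]
disc_middle 0.69 [260. 130.] 209 [ 0.599 -0.417  0.018]
disc_middle 0.45 [248. 175.] 182 [ 0.602 -0.145  0.013]
disc_small 0.58 [299. 165.] 97 [ 0.456 -0.17   0.056]
easel_large 0.69 [260. 300.] 1018 [0.501 0.345 0.034]
stand 0.67 [254. 207.] 2695 [0.554 0.067 0.083]
```

View pics/top0.png

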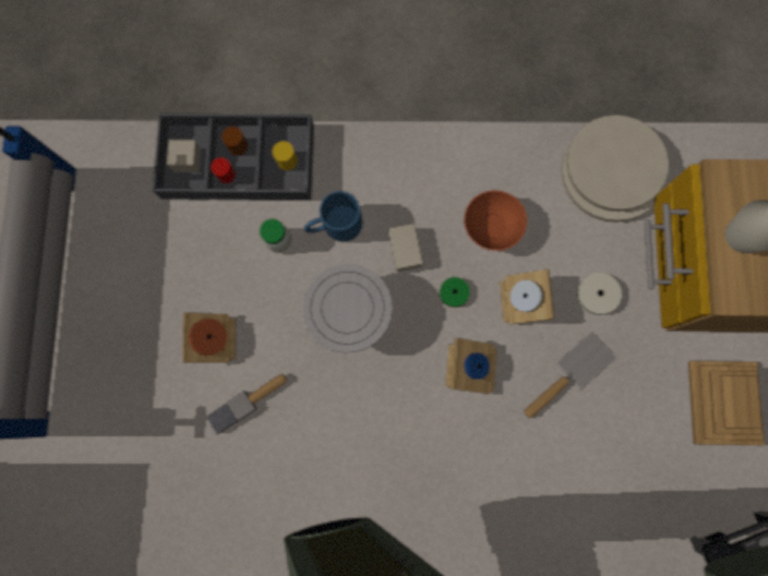

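View pics/side0.png

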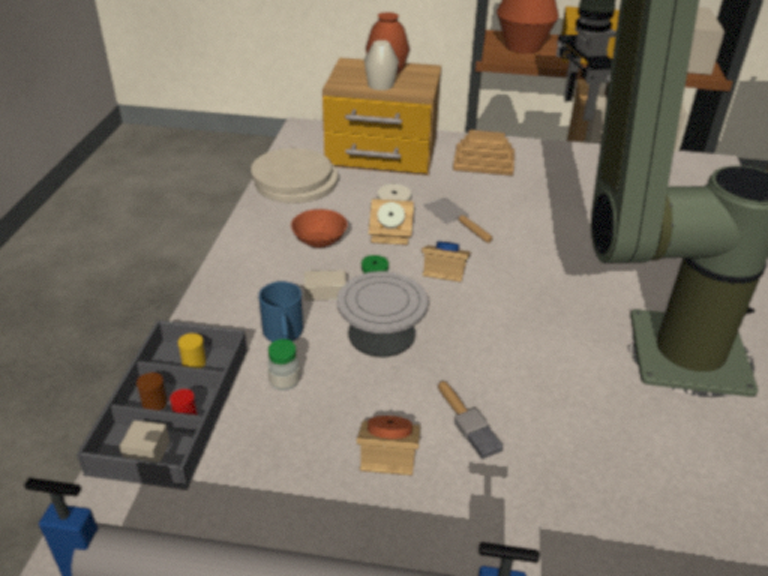

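The top view has three disc_middle candidates: a green disc at (303,195), a white disc on an easel at (351,197) and a larger cream disc flat on the table at (400,195). The white one on the easel fits, since it is not green and is the smaller of the whites. I'll confirm it in a crop and measure the poses.

```bash
cat > m.py <<'E'
from h import *
def disc(m,W,rad):
    P=W[m];P=P[~np.isnan(P).any(1)]
    c=np.median(P,0)
    for _ in range(4):
        n=np.linalg.svd(P-c,full_matrices=False)[2][2]; n*=np.sign(n[2])
        k=abs((P-c)@n)<0.004; P=P[k]; c=P.mean(0)
    a=np.cross(n,[0,1,0]);a/=np.linalg.norm(a);b=np.cross(n,a)
    q=np.stack([(P-c)@a,(P-c)@b],1).astype(np.float32)
    (x,y),r=cv2.minEnclosingCircle(q)
    return c,c+a*x+b*y,r,n
E
python3 - <<'E'
from m import *
for cam in("top","side"):
    c=robot.capture(cam); W=pts(c)
    if cam=="top": save(c,"crop0.png",(270,160,430,270),5)
    for t,xy,r in[("disc_large",(.5,.304),.034),("disc_middle",(.583,-.274),.029),("disc_small",(.455,-.184),.024)]:
        for g in robot.regions_of(t,c):
            p=np.nanmedian(W[g["region"]],0)
            if np.hypot(*(p[:2]-xy))<.03:
                m=cv2.erode(g["region"].astype(np.uint8),np.ones((2,2)))>0
                cm,cc,rr,n=disc(m,W,r)
                print(cam,t,"mean",np.round(cm,4),"circ",np.round(cc,4),"r",round(float(rr),4),"n",np.round(n,3),"tilt",round(np.degrees(np.arccos(n[2])),1),"az",round(np.degrees(np.arctan2(n[1],n[0])),1)); break
    # wheel
    P=W.reshape(-1,3);k=(np.hypot(P[:,0]-.555,P[:,1]-.068)<.1)&(P[:,2]>.06)&(P[:,2]<.1);P=P[k]
    h=np.median(P[:,2]);P=P[abs(P[:,2]-h)<.006]
    (x,y),r=cv2.minEnclosingCircle(P[:,:2].astype(np.float32))
    print(cam,"wheel",h,P[:,2].std(),np.round(P.mean(0),4),"circ",round(x,4),round(y,4),round(r,4))
    # easels
    for xy in[(.5,.304),(.583,-.274),(.455,-.184)]:
        P=W.reshape(-1,3);k=(np.hypot(P[:,0]-xy[0],P[:,1]-xy[1])<.075)&(P[:,2]>.015)&(P[:,2]<.08);P=P[k]
        if cam=="top": print("easel",xy,cv2.minAreaRect((P[:,:2]*1000).astype(np.float32)))
    k=(np.abs(W[...,2])<.006); print("table z",np.nanmedian(W[...,2][k]))
E
```

```text
top disc_large mean [0.4987 0.3029 0.0562] circ [0.4999 0.3021 0.0557] r 0.033 n [ 0.029 -0.497  0.867] tilt 29.9 az -86.7
top disc_middle mean [ 0.5815 -0.2756  0.0552] circ [ 0.5822 -0.2749  0.0549] r 0.0272 n [-0.03   0.502  0.864] tilt 30.2 az 93.4
top disc_small mean [ 0.4537 -0.1854  0.0555] circ [ 0.4535 -0.1866  0.0548] r 0.024 n [-0.047 -0.489  0.871] tilt 29.4 az -95.4
top wheel 0.08477516283348992 0.0021653290962464927 [0.5515 0.0474 0.0848] circ 0.5528 0.0474 0.0802
easel (0.5, 0.304) ((500.6355895996094, 309.44915771484375), (92.18115997314453, 81.54730987548828), 2.3025314807891846)
easel (0.583, -0.274) ((583.7963256835938, -282.7886657714844), (92.30858612060547, 76.38298034667969), 4.334161758422852)
easel (0.455, -0.184) ((455.6767883300781, -176.89486694335938), (80.11415100097656, 92.14775848388672), 84.87885284423828)
table z 0.0007164044036558349
side disc_large mean [0.5016 0.3096 0.0571] circ [0.5007 0.3077 0.0563] r 0.0336 n [ 0.004 -0.41   0.912] tilt 24.2 az -89.4
side disc_middle mean [ 0.5862 -0.27    0.0514] circ [ 0.5865 -0.2703  0.0516] r 0.028 n [-0.024  0.512  0.859] tilt 30.8 az 92.7
side wheel 0.08354574300120302 0.0018188885025157877 [0.5549 0.0541 0.0835] circ 0.5561 0.0489 0.0814
table z -0.00041117744030138746
```

View pics/crop0.png

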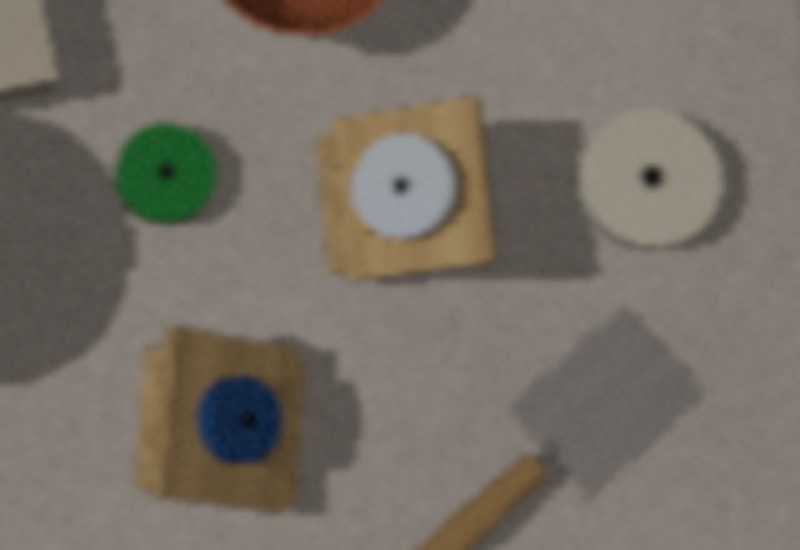

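The crop confirms it: the white disc on the easel at crop (403,185) is visibly smaller than the cream one at (652,177), and the other candidate is green at (166,172). The face heights of about 55 mm match the expected 54 mm.

```bash
cat > g.py <<'E'
import sys
from h import *
from scipy.spatial.transform import Rotation as Ro
# usage: g.py x y z jawaz tilt  -> remaining move
x,y,z,az,ti=map(float,sys.argv[1:6])
o=robot.get_obs(); c=Ro.from_euler("xyz",o["ee_rot"],degrees=True)
T=Ro.from_euler("z",az,degrees=True)*Ro.from_euler("x",-90+ti,degrees=True)
d=np.array([x,y,z])-o["tcp_pos"]; rv=np.degrees((T*c.inv()).as_rotvec())
n=int(max(np.ceil(np.linalg.norm(d)/.05),np.ceil(np.linalg.norm(rv)/8.59),1))
print("t",round(float(o["time"]),2),"tcp",np.round(o["tcp_pos"],4),"rot",np.round(o["ee_rot"],1),"F",np.round(o["force"],2),"w",round(float(o["width"]),4))
print("d mm",np.round(d*1000,1),"rv deg",np.round(rv,1),"rows",n,"per row",np.round(np.r_[d/.15,rv/30]/n,3),"total shares",np.round(np.r_[d/.15,rv/30],3))
E
python3 g.py 0.5026 0.2586 0.132 2.8 30
```

```text
t 1.0 tcp [ 0.2078 -0.5361  0.2055] rot [-90.    0.  -68.8] F [ 0.26  0.34 -0.38] w 0.094
d mm [294.8 794.7 -73.5] rv deg [ 26.8 -17.4  69.9] rows 18 per row [ 0.109  0.294 -0.027  0.05  -0.032  0.129] total shares [ 1.965  5.298 -0.49   0.895 -0.581  2.329]
```

Request:
drive_tool --plan '[0.109,0.294,0,0.05,-0.032,0.129,0.109,0.294,0,0.05,-0.032,0.129,0.109,0.294,0,0.05,-0.032,0.129,0.109,0.294,0,0.05,-0.032,0.129,0.109,0.294,0,0.05,-0.032,0.129]' --gripper 1 --grip_force 12

```text
time: 1.5
tcp_pos: [0.29, -0.314, 0.2056]
ee_rot: [-82.0, 3.9, -49.0]
force: [0.8, -0.1, -0.5]
width: 0.0939
```

Request:
drive_tool --plan '[0.109,0.294,0,0.05,-0.032,0.129,0.109,0.294,0,0.05,-0.032,0.129,0.109,0.294,0,0.05,-0.032,0.129,0.109,0.294,0,0.05,-0.032,0.129,0.109,0.294,0,0.05,-0.032,0.129]'

```text
time: 2.0
tcp_pos: [0.3718, -0.0935, 0.2058]
ee_rot: [-73.2, 4.9, -28.9]
force: [0.5, -0.7, -0.1]
width: 0.0935
```

Request:
drive_tool --plan '[0.109,0.294,0,0.05,-0.032,0.129,0.109,0.294,0,0.05,-0.032,0.129,0.109,0.294,0,0.05,-0.032,0.129,0.109,0.294,0,0.05,-0.032,0.129,0.109,0.294,0,0.05,-0.032,0.129]'

```text
time: 2.5
tcp_pos: [0.4536, 0.1272, 0.2058]
ee_rot: [-64.5, 2.8, -8.9]
force: [0.2, -1.2, 0.3]
width: 0.0941
```

```bash
python3 g.py 0.5026 0.2586 0.132 2.8 30
```

```text
t 2.5 tcp [0.4536 0.1272 0.2058] rot [-64.5   2.8  -8.9] F [ 0.17 -1.16  0.32] w 0.0941
d mm [ 49.  131.4 -73.8] rv deg [ 4.4 -3.  11.6] rows 4 per row [ 0.082  0.219 -0.123  0.037 -0.025  0.097] total shares [ 0.327  0.876 -0.492  0.147 -0.101  0.387]
```

Request:
drive_tool --plan '[0.082,0.219,-0.123,0.037,-0.025,0.097,0.082,0.219,-0.123,0.037,-0.025,0.097,0.082,0.219,-0.123,0.037,-0.025,0.097,0.082,0.219,-0.123,0.037,-0.025,0.097,0,0,0,0,0,0]'

```text
time: 3.0
tcp_pos: [0.5005, 0.2591, 0.1285]
ee_rot: [-60.0, 0.4, 2.9]
force: [-0.3, -0.9, -0.8]
width: 0.0941
```

```bash
python3 g.py 0.5002 0.3085 0.045 2.8 30; python3 - <<'E'
from h import *
c=robot.capture("side"); save(c,"s1.png",(200,215,330,330),5)
E
```

```text
t 3.0 tcp [0.5005 0.2591 0.1285] rot [-60.    0.4   2.9] F [-0.29 -0.91 -0.82] w 0.0941
d mm [ -0.3  49.4 -83.5] rv deg [-0.  -0.4 -0.1] rows 2 per row [-0.001  0.165 -0.278 -0.    -0.007 -0.002] total shares [-0.002  0.329 -0.557 -0.    -0.015 -0.004]
```

View pics/s1.png

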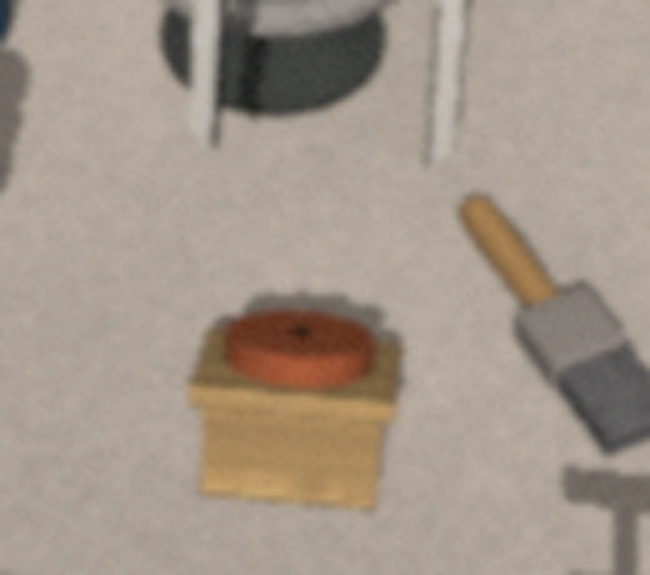

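The fingertips at crop (205,145) and (435,160) straddle the large disc at (300,350), with the free flanks on either side. Descending along the board normal.

Request:
drive_tool --plan '[0,0.14,-0.236,0,-0.007,0,0,0.14,-0.236,0,-0.007,0,0,0.02,-0.034,0,0,0,0,0.02,-0.034,0,0,0,0,0,0,0,0,0]'

```text
time: 3.55
tcp_pos: [0.5034, 0.3042, 0.052]
ee_rot: [-60.0, -0.4, 2.6]
force: [0.1, 0.2, 0.2]
width: 0.0941
```

```bash
python3 g.py 0.5002 0.3085 0.045 2.8 30
```

```text
t 3.55 tcp [0.5034 0.3042 0.052 ] rot [-60.   -0.4   2.6] F [0.1  0.24 0.19] w 0.0941
d mm [-3.2  4.3 -7. ] rv deg [-0.   0.4  0.2] rows 1 per row [-0.022  0.029 -0.046 -0.     0.014  0.006] total shares [-0.022  0.029 -0.046 -0.     0.014  0.006]
```

Request:
drive_tool --plan '[-0.01,0.015,-0.023,0,0.01,0,-0.01,0.013,-0.02,0,0,0,0,0,0,0,0,0]'

```text
time: 3.85
tcp_pos: [0.4994, 0.3088, 0.0446]
ee_rot: [-60.0, -0.0, 2.7]
force: [0.6, -0.4, 0.1]
width: 0.0939
```

Request:
drive_tool --plan '[0,0,0,0,0,0,0,0,0,0,0,0,0,0,0,0,0,0,0,0,0,0,0,0,0,0,0,0,0,0]' --gripper 0.6 --grip_force 12

```text
time: 4.35
tcp_pos: [0.5009, 0.3091, 0.0449]
ee_rot: [-60.0, -0.2, 2.6]
force: [2.4, 1.3, -0.1]
width: 0.0678
```

```bash
python3 g.py 0.5002 0.3085 0.045 2.8 30
```

```text
t 4.35 tcp [0.5009 0.3091 0.0449] rot [-60.   -0.2   2.6] F [ 2.39  1.29 -0.09] w 0.0678
d mm [-0.7 -0.6  0.1] rv deg [-0.   0.2  0.2] rows 1 per row [-0.005 -0.004  0.    -0.001  0.006  0.006] total shares [-0.005 -0.004  0.    -0.001  0.006  0.006]
```

Request:
drive_tool --plan '[0,-0.02,0.035,0,0,0,0,-0.067,0.115,0,0,0,0,-0.1,0.173,0,0,0,0,-0.133,0.231,0,0,0,0,0,0,0,0,0]' --grip_force 15

```text
time: 4.85
tcp_pos: [0.5025, 0.2595, 0.1314]
ee_rot: [-60.0, -0.4, 2.6]
force: [0.7, 0.9, -1.6]
width: 0.0676
```

```bash
python3 g.py 0.5545 0.048 0.16 0 0
```

```text
t 4.85 tcp [0.5025 0.2595 0.1314] rot [-60.   -0.4   2.6] F [ 0.67  0.86 -1.59] w 0.0676
d mm [  52.  -211.5   28.6] rv deg [-30.   -0.3  -2.6] rows 5 per row [ 0.069 -0.282  0.038 -0.2   -0.002 -0.018] total shares [ 0.347 -1.41   0.191 -0.999 -0.008 -0.088]
```

Request:
drive_tool --plan '[0.069,-0.282,0.038,-0.2,-0.002,-0.018,0.069,-0.282,0.038,-0.2,-0.002,-0.018,0.069,-0.282,0.038,-0.2,-0.002,-0.018,0.069,-0.282,0.038,-0.2,-0.002,-0.018,0.069,-0.282,0.038,-0.2,-0.002,-0.018]'

```text
time: 5.35
tcp_pos: [0.5503, 0.0481, 0.155]
ee_rot: [-90.2, 0.5, -0.2]
force: [0.3, -0.1, -1.5]
width: 0.0671
```

Request:
drive_tool --plan '[0,0,-0.1,0,0,0,0,0,-0.1,0,0,0,0,0,-0.1,0,0,0,0,0,0,0,0,0]'

```text
time: 5.75
tcp_pos: [0.5467, 0.0505, 0.1059]
ee_rot: [-89.9, 0.9, -0.2]
force: [-0.4, -0.1, -1.2]
width: 0.0671
```

```bash
python3 g.py 0.5545 0.048 0.09 0 0;  python3 - <<'E'
from h import *
a=robot.capture("top"); b=robot.capture("side")
A=cv2.resize(a["frame"][130:260,160:310],(450,390),interpolation=2)
B=cv2.resize(b["frame"][130:260,185:335],(450,390),interpolation=2)
cv2.imwrite("pics/h1.png",cv2.resize(np.hstack([A,B])[:,:,::-1],(800,347)))
for n,c in(("top",a),("side",b)):
    W=pts(c)
    for r in robot.regions_of("disc_large",c)[:2]:
        m=r["region"];print(n,round(r["confidence"],2),np.round(r["point"]),m.sum(),np.round(np.nanmedian(W[m],0),4))
    p=c["intrinsics"]@(c["R"]@robot.get_obs()["tcp_pos"]+c["t"]);print("tcp px",p[:2]/p[2])
E
```

```text
t 5.75 tcp [0.5467 0.0505 0.1059] rot [-89.9   0.9  -0.2] F [-0.42 -0.11 -1.22] w 0.0671
d mm [  7.8  -2.5 -15.9] rv deg [-0.1 -0.9  0.2] rows 1 per row [ 0.052 -0.017 -0.106 -0.003 -0.031  0.005] total shares [ 0.052 -0.017 -0.106 -0.003 -0.031  0.005]
top 0.54 [228. 141.] 629 [0.7482 0.0718 0.0347]
top 0.18 [249. 210.] 868 [0.5416 0.0018 0.0846]
tcp px [229.84337257 203.80011896]
side 0.83 [258. 189.] 407 [0.5494 0.0583 0.1193]
side 0.3 [259. 298.] 1335 [0.5021 0.3436 0.0351]
tcp px [256.73852698 191.37464022]
```

View pics/h1.png

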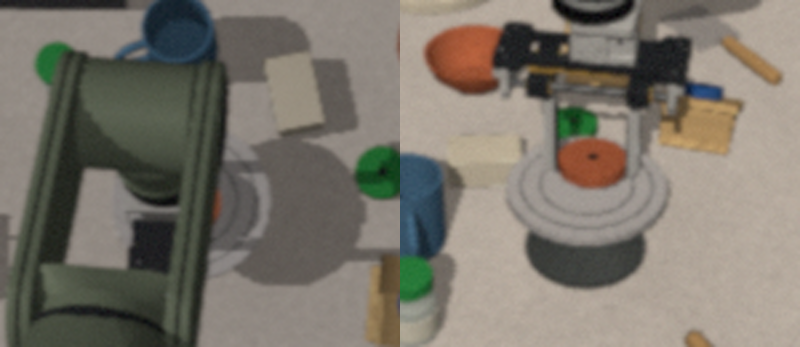

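The disc is held level above the wheel, though the arm drifts a few mm per move. I'll measure where the disc sits in the hand from its dark dot in the side view, then correct.

```bash
cat > dot.py <<'E'
import sys
from h import *
# dot.py cam name z : dot/centroid of disc's upper face, projected on plane z
def onplane(c,u,v,z):
    K=c["intrinsics"];C=-c["R"].T@c["t"];d=c["R"].T@np.array([(u-K[0,2])/K[0,0],(v-K[1,2])/K[1,1],1]);return C+d*(z-C[2])/d[2]
def hue(c,col):
    h=cv2.cvtColor(c["frame"],cv2.COLOR_RGB2HSV).astype(int)
    H,S,V=h[...,0],h[...,1],h[...,2]
    if col=="red": return ((H<12)|(H>172))&(S>110)
    if col=="blue": return (H>100)&(H<130)&(S>110)
    return (S<60)&(V>150)
def face(c,col,z,xy,R):
    W=pts(c); m=hue(c,col)&(np.hypot(W[...,0]-xy[0],W[...,1]-xy[1])<R+.012)&(abs(W[...,2]-z)<.004)
    m=cv2.morphologyEx(m.astype(np.uint8),cv2.MORPH_CLOSE,np.ones((3,3)))
    v,u=np.nonzero(m); p=np.array([onplane(c,a,b,z) for a,b in zip(u,v)])
    (x,y),r=cv2.minEnclosingCircle(p[:,:2].astype(np.float32))
    # dot: darkness weighted
    g=c["frame"].astype(float).max(2); k=(np.hypot(p[:,0]-x,p[:,1]-y)<.012); gg=g[v,u][k]
    w=np.clip(np.median(g[v,u])-8-gg,0,None); d=(w[:,None]*p[k]).sum(0)/max(w.sum(),1e-9)
    return len(u),np.round([x,y,r],4),np.round(d[:2],4),round(float(w.sum()))
def wheel(c):
    W=pts(c); P=W.reshape(-1,3);k=(np.hypot(P[:,0]-.555,P[:,1]-.048)<.092)&(abs(P[:,2]-.0842)<.006)
    v,u=np.divmod(np.nonzero(k)[0],W.shape[1]); p=np.array([onplane(c,a,b,.084) for a,b in zip(u,v)])
    (x,y),r=cv2.minEnclosingCircle(p[:,:2].astype(np.float32)); return np.round([x,y,r,np.median(P[k][:,2])],4)
if __name__=="__main__":
    col,z,x,y,R=sys.argv[1],*map(float,sys.argv[2:6])
    for n in sys.argv[6:]:
        c=robot.capture(n); print(n,face(c,col,z,(x,y),R),"wheel",wheel(c))
E
python3 dot.py red 0.117 0.547 0.05 0.034 side; python3 g.py 0.555 0.048 0.092 0 0; python3 g.py 0.555 0.048 0.092 0 0
python3 - <<'E'
# wheel height / table reference from the first pictures
import numpy as np
for n in("top","side"):
    W=np.load(n+"W.npy");P=W.reshape(-1,3);r=np.hypot(P[:,0]-.5545,P[:,1]-.048)
    t=P[(r>.1)&(r<.16)&(abs(P[:,2])<.012)][:,2]; w=P[(r<.07)&(P[:,2]>.07)][:,2]; print(n,np.median(t),np.median(w))
E
```

```text
side (139, array([0.5526, 0.0492, 0.0368]), array([0.555 , 0.0396]), 133) wheel [0.5552 0.0518 0.0824 0.0834]
t 6.0 tcp [0.5515 0.0497 0.1114] rot [-90.    0.3  -0.2] F [ 0.65 -0.41 -0.93] w 0.0672
d mm [  3.5  -1.7 -19.4] rv deg [-0.  -0.3  0.2] rows 1 per row [ 0.024 -0.011 -0.129 -0.    -0.01   0.006] total shares [ 0.024 -0.011 -0.129 -0.    -0.01   0.006]
t 6.0 tcp [0.5515 0.0497 0.1114] rot [-90.    0.3  -0.2] F [ 0.65 -0.41 -0.93] w 0.0672
d mm [  3.5  -1.7 -19.4] rv deg [-0.  -0.3  0.2] rows 1 per row [ 0.024 -0.011 -0.129 -0.    -0.01   0.006] total shares [ 0.024 -0.011 -0.129 -0.    -0.01   0.006]
top 0.0007298351898580506 0.08486316273709157
side -0.000291386564047602 0.08383911245625793
```

Request:
drive_tool --plan '[0.02,-0.01,-0.03,0,0,0,0,0,0,0,0,0,0,0,0,0,0,0,0,0,0,0,0,0,0,0,0,0,0,0]'

```text
time: 6.5
tcp_pos: [0.5541, 0.0479, 0.1064]
ee_rot: [-90.0, 0.4, -0.2]
force: [-0.1, -1.3, -1.0]
width: 0.0675
```

```bash
python3 g.py 0.555 0.048 0.092 0 0; python3 - <<'E'
from dot import *
for i in range(3):
    c=robot.capture("side"); o=robot.get_obs(); z=o["tcp_pos"][2]+.011
    print(np.round(o["tcp_pos"],4),np.round(o["ee_rot"],1),face(c,"red",z,o["tcp_pos"],.034),wheel(c))
E
```

```text
t 6.5 tcp [0.5541 0.0479 0.1064] rot [-90.    0.4  -0.2] F [-0.12 -1.29 -1.  ] w 0.0675
d mm [  0.9   0.1 -14.4] rv deg [-0.  -0.4  0.2] rows 1 per row [ 0.006  0.    -0.096 -0.    -0.012  0.006] total shares [ 0.006  0.    -0.096 -0.    -0.012  0.006]
[0.5541 0.048  0.1064] [-90.    0.4  -0.2] (342, array([0.5548, 0.0502, 0.0368]), array([0.5575, 0.044 ]), 375) [0.5561 0.0533 0.0841 0.0835]
[0.5541 0.048  0.1064] [-90.    0.4  -0.2] (337, array([0.5573, 0.053 , 0.0375]), array([0.5573, 0.046 ]), 226) [0.5551 0.0519 0.0826 0.0835]
[0.554  0.048  0.1064] [-90.    0.4  -0.2] (339, array([0.5574, 0.0522, 0.0368]), array([0.5577, 0.0444]), 358) [0.5545 0.0528 0.0836 0.0834]
```

Request:
drive_tool --plan '[-0.004,0.01,-0.05,0,-0.013,0.006,0,0,-0.05,0,0,0,0,0,0,0,0,0,0,0,0,0,0,0,0,0,0,0,0,0]'

```text
time: 7.15
tcp_pos: [0.5535, 0.0494, 0.0913]
ee_rot: [-90.0, -0.0, -0.0]
force: [-0.1, 0.3, -1.4]
width: 0.0676
```

Request:
drive_tool --plan '[0,0,-0.007,0,0,0,0,0,0,0,0,0,0,0,0,0,0,0]'

```text
time: 7.45
tcp_pos: [0.5535, 0.0494, 0.0904]
ee_rot: [-90.0, -0.0, -0.0]
force: [-0.9, 0.8, -0.8]
width: 0.0675
```

```bash
python3 g.py 0.5535 0.0495 0.0871 0 0
```

```text
t 7.45 tcp [0.5535 0.0494 0.0904] rot [-90.  -0.  -0.] F [-0.91  0.77 -0.75] w 0.0675
d mm [-0.   0.1 -3.3] rv deg [-0.  0.  0.] rows 1 per row [-0.     0.    -0.022 -0.     0.001  0.   ] total shares [-0.     0.    -0.022 -0.     0.001  0.   ]
```

Request:
drive_tool --plan '[0,0,-0.007,0,0,0,0,0,0,0,0,0]'

```text
time: 7.65
tcp_pos: [0.5533, 0.0495, 0.0891]
ee_rot: [-90.0, -0.0, -0.0]
force: [1.1, 0.4, -1.2]
width: 0.068
```

Request:
drive_tool --plan '[0,0,-0.005,0,0,0,0,0,0,0,0,0]'

```text
time: 7.85
tcp_pos: [0.5533, 0.0495, 0.0883]
ee_rot: [-90.0, -0.0, -0.0]
force: [-0.1, 0.2, -0.9]
width: 0.0675
```

Request:
drive_tool --plan '[0,0,-0.004,0,0,0,0,0,0,0,0,0]'

```text
time: 8.05
tcp_pos: [0.5533, 0.0495, 0.0878]
ee_rot: [-90.0, -0.0, -0.0]
force: [0.4, 0.8, -1.1]
width: 0.0673
```

Request:
drive_tool --plan '[0,0,-0.004,0,0,0,0,0,0,0,0,0]'

```text
time: 8.25
tcp_pos: [0.5533, 0.0495, 0.0872]
ee_rot: [-90.0, -0.0, -0.0]
force: [0.1, -0.2, -0.5]
width: 0.0678
```

Request:
drive_tool --plan '[0,0,-0.004,0,0,0,0,0,0,0,0,0]'

```text
time: 8.45
tcp_pos: [0.5534, 0.0495, 0.0867]
ee_rot: [-90.0, -0.0, -0.0]
force: [-0.2, 0.1, -0.0]
width: 0.0678
```

Request:
drive_tool --plan '[0,0,-0.004,0,0,0,0,0,0,0,0,0]'

```text
time: 8.65
tcp_pos: [0.5535, 0.0496, 0.0863]
ee_rot: [-90.0, -0.0, -0.0]
force: [-0.4, 1.2, 1.8]
width: 0.0677
```

Request:
drive_tool --plan '[0,0,0,0,0,0,0,0,0,0,0,0,0,0,0,0,0,0,0,0,0,0,0,0]' --gripper 1

```text
time: 9.05
tcp_pos: [0.5534, 0.0494, 0.086]
ee_rot: [-90.0, -0.0, -0.0]
force: [0.2, -0.5, 0.5]
width: 0.0932
```

Request:
drive_tool --plan '[0,0,0.1,0,0,0,0,0,0.2,0,0,0,0,0,0.3,0,0,0,0,0,0,0,0,0]'

```text
time: 9.45
tcp_pos: [0.5589, 0.0492, 0.1846]
ee_rot: [-90.0, -0.9, -0.0]
force: [0.5, -0.3, 0.3]
width: 0.094
```

```bash
python3 g.py 0.5807 -0.2286 0.131 3.7 -30
```

```text
t 9.45 tcp [0.5589 0.0492 0.1846] rot [-90.   -0.9  -0. ] F [ 0.5  -0.31  0.34] w 0.094
d mm [  21.8 -277.8  -53.6] rv deg [-30.   -0.1   3.4] rows 6 per row [ 0.024 -0.309 -0.06  -0.166 -0.001  0.019] total shares [ 0.146 -1.852 -0.357 -0.999 -0.003  0.113]
```

Request:
drive_tool --plan '[0.03,-0.309,-0.02,-0.166,0,0.019,0.03,-0.309,-0.02,-0.166,0,0.019,0.03,-0.309,-0.06,-0.166,0,0.019,0.03,-0.309,-0.06,-0.166,0,0.019,0.03,-0.309,-0.07,-0.166,0,0.019]'

```text
time: 9.95
tcp_pos: [0.577, -0.1841, 0.143]
ee_rot: [-115.1, 0.4, 2.8]
force: [0.0, 1.2, -0.7]
width: 0.0942
```

Request:
drive_tool --plan '[0.03,-0.309,-0.07,-0.166,0,0.019,0,0,0,0,0,0,0,0,0,0,0,0]'

```text
time: 10.25
tcp_pos: [0.5799, -0.2288, 0.1306]
ee_rot: [-119.8, 0.9, 3.2]
force: [0.2, 0.3, -0.2]
width: 0.0939
```

```bash
python3 g.py 0.5838 -0.2785 0.0446 3.7 -30; python3 - <<'E'
from dot import *
a=robot.capture("top"); b=robot.capture("side")
for n,c in(("top",a),("side",b)): print(n,face(c,"red",.098,(.5535,.0495),.034),wheel(c))
A=cv2.resize(a["frame"][150:260,190:390],(800,440),interpolation=2)
cv2.imwrite("pics/p1.png",A[:,:,::-1])
E
```

```text
t 10.25 tcp [ 0.5799 -0.2288  0.1306] rot [-119.8    0.9    3.2] F [ 0.22  0.26 -0.23] w 0.0939
d mm [  3.9 -49.7 -86. ] rv deg [-0.2 -0.9  0.5] rows 2 per row [ 0.013 -0.166 -0.287 -0.003 -0.015  0.009] total shares [ 0.026 -0.332 -0.573 -0.005 -0.03   0.017]Traceback (most recent call last):
  File "<stdin>", line 3, in <module>
  File "dot.py", line 16, in face
    (x,y),r=cv2.minEnclosingCircle(p[:,:2].astype(np.float32))
                                   ~^^^^^^
IndexError: too many indices for array: array is 1-dimensional, but 2 were indexed
```

```bash
python3 - <<'E'
from dot import *
a=robot.capture("top"); b=robot.capture("side")
A=cv2.resize(a["frame"][140:270,190:350],(400,325),interpolation=2)
B=cv2.resize(b["frame"][120:250,180:340],(400,325),interpolation=2)
cv2.imwrite("pics/p1.png",np.hstack([A,B])[:,:,::-1])
for n,c in(("top",a),("side",b)):
    try: print(n,wheel(c),face(c,"red",.098,(.5535,.0495),.034))
    except Exception as e: print(n,e)
E
```

```text
top too many indices for array: array is 1-dimensional, but 2 were indexed
side [0.5545 0.0527 0.0835 0.0836] (340, array([0.5552, 0.0536, 0.0361]), array([0.5564, 0.0489]), 398)
```

View pics/p1.png

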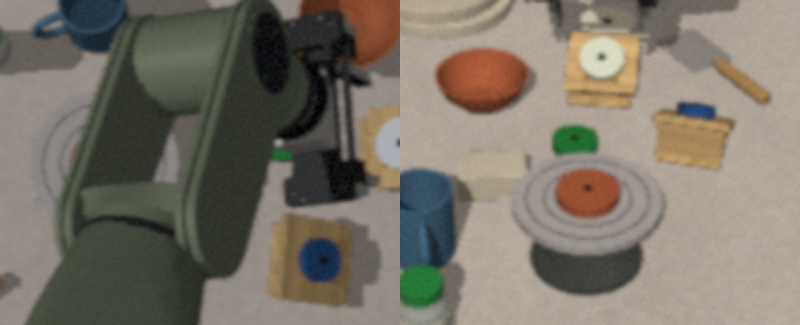

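The top view is blocked by the arm. The side view shows the large disc resting flat near the middle of the wheel, around (588,190) in the panel. I'll fit known-radius circles to the disc and the wheel in that same view to get the offset.

```bash
cat > circ.py <<'E'
from h import *
from scipy.ndimage import map_coordinates
from scipy.optimize import minimize
def proj(c,P): 
    p=(P@c["R"].T+c["t"])@c["intrinsics"].T; return p[:,:2]/p[:,2:]
def fit(c,x,y,z,r,ch=None,arc=None,span=.006):
    f=cv2.GaussianBlur(c["frame"],(0,0),.8).astype(float)
    C=-c["R"].T@c["t"]; a0=np.arctan2(C[1]-y,C[0]-x)   # direction to the camera
    t=np.radians(np.arange(0,360,3)) if arc is None else a0+np.pi+np.radians(np.arange(-arc,arc+1,3))
    def samp(x,y,r):
        P=np.c_[x+r*np.cos(t),y+r*np.sin(t),np.full(t.size,z)]; p=proj(c,P)
        return np.stack([map_coordinates(f[...,k],[p[:,1],p[:,0]],order=1) for k in range(3)],1)
    def s(q): return -np.median(np.abs(samp(*q,r+.002)-samp(*q,r-.002)).sum(1)) if 0 else -np.minimum(np.abs(samp(*q,r+.002)-samp(*q,r-.002)).sum(1),90).mean()
    g=np.arange(-span,span+1e-9,.0005); S=np.array([[s((x+i,y+j)) for j in g] for i in g])
    w=np.clip(-S-(-S).max()*.93,0,None); i,j=np.meshgrid(g,g,indexing="ij")
    return np.round([x+(w*i).sum()/w.sum(),y+(w*j).sum()/w.sum(),-S.min(),-S.mean()],4)
E
python3 - <<'E'
from circ import *
c=robot.capture("side")
for arc in(None,110,90): print(arc,"wheel",fit(c,.5545,.049,.084,.08,arc=arc),"large",fit(c,.555,.049,.098,.034,arc=arc))
F=np.load("sideF.npy");c["frame"]=F;print("start wheel",fit(c,.5545,.049,.084,.08,arc=110))
c2=robot.capture("top");c2["frame"]=np.load("topF.npy");print("top start wheel",fit(c2,.5545,.049,.084,.08),fit(c2,.5545,.049,.084,.08,arc=110))
E
```

```text
None wheel [ 0.5581  0.0541 34.1369 25.9572] large [ 0.5556  0.0529 46.8661 36.2067]
110 wheel [ 0.5556  0.0483 24.7279 21.0497] large [5.55900e-01 5.12000e-02 5.85595e+01 4.29610e+01]
90 wheel [ 0.5551  0.0475 24.1969 20.2519] large [5.56100e-01 5.08000e-02 5.49267e+01 4.16091e+01]
start wheel [ 0.5563  0.0486 24.3716 20.7135]
top start wheel [ 0.5526  0.0493 20.6788 14.5789] [ 0.5517  0.0486 15.522  10.3104]
```

Request:
drive_tool --plan '[0.01,-0.14,-0.24,0,-0.015,0.009,0.01,-0.14,-0.24,0,-0.015,0.009,0,-0.015,-0.03,0,0,0,0,0,0,0,0,0,0,0,0,0,0,0]'

```text
time: 11.05
tcp_pos: [0.5848, -0.2727, 0.0563]
ee_rot: [-120.0, -0.2, 3.9]
force: [1.0, -0.7, 1.4]
width: 0.0941
```

```bash
python3 g.py 0.5838 -0.2785 0.0446 3.7 -30
```

```text
t 11.05 tcp [ 0.5848 -0.2727  0.0563] rot [-120.    -0.2    3.9] F [ 1.01 -0.72  1.45] w 0.0941
d mm [ -1.   -5.8 -11.7] rv deg [-0.   0.2 -0.2] rows 1 per row [-0.007 -0.039 -0.078 -0.001  0.006 -0.005] total shares [-0.007 -0.039 -0.078 -0.001  0.006 -0.005]
```

Request:
drive_tool --plan '[-0.007,-0.02,-0.04,0,0.006,-0.005,0,-0.012,-0.022,0,0,0,0,-0.007,-0.013,0,0,0,0,0,0,0,0,0,0,0,0,0,0,0]'

```text
time: 11.55
tcp_pos: [0.5824, -0.2787, 0.0434]
ee_rot: [-119.9, 0.1, 3.7]
force: [-0.2, 0.2, 0.5]
width: 0.0942
```

Request:
drive_tool --plan '[0,0,0,0,0,0,0,0,0,0,0,0,0,0,0,0,0,0,0,0,0,0,0,0,0,0,0,0,0,0]' --gripper 0.5 --grip_force 12

```text
time: 12.05
tcp_pos: [0.5842, -0.2792, 0.0442]
ee_rot: [-120.0, -0.1, 3.8]
force: [2.2, -0.8, 1.0]
width: 0.0579
```

Request:
drive_tool --plan '[0,0.02,0.035,0,0,0,0,0.067,0.115,0,0,0,0,0.1,0.173,0,0,0,0,0.1,0.231,0,0,0,0,0,0,0,0,0]' --grip_force 15

```text
time: 12.55
tcp_pos: [0.5857, -0.2348, 0.132]
ee_rot: [-120.1, -0.3, 3.8]
force: [0.3, 0.6, 0.2]
width: 0.0576
```

```bash
python3 g.py 0.554 0.0485 0.16 0 0
```

```text
t 12.55 tcp [ 0.5857 -0.2348  0.132 ] rot [-120.1   -0.3    3.8] F [0.27 0.58 0.18] w 0.0576
d mm [-31.7 283.3  28. ] rv deg [30.   1.3 -3.6] rows 6 per row [-0.035  0.315  0.031  0.167  0.007 -0.02 ] total shares [-0.211  1.889  0.187  1.001  0.044 -0.12 ]
```

Request:
drive_tool --plan '[-0.18,-0.2,0.18,0.167,0,-0.02,-0.18,-0.2,0.18,0.167,0,-0.02,-0.18,-0.2,0.18,0.167,0,-0.02,-0.18,-0.2,0.1,0.167,0,-0.02,-0.18,-0.2,0.1,0.167,0,-0.02]'

```text
time: 13.05
tcp_pos: [0.4458, -0.3861, 0.2382]
ee_rot: [-94.6, -0.8, 0.5]
force: [0.6, 0.1, -1.3]
width: 0.0577
```

Request:
drive_tool --plan '[-0.1,-0.15,0,0.167,0,-0.02,0,0,0,0,0,0]'

```text
time: 13.25
tcp_pos: [0.4288, -0.4135, 0.2367]
ee_rot: [-89.8, -0.7, -0.7]
force: [-0.2, 0.5, -1.6]
width: 0.0575
```

```bash
python3 g.py 0.554 0.0485 0.16 0 0; python3 - <<'E'
from circ import *
a=robot.capture("top");b=robot.capture("side")
for k,c in(("top",a),("side",b)):
  for arc in(None,120,100): print(k,arc,"wheel",fit(c,.5545,.049,.084,.08,arc=arc),"large",fit(c,.555,.049,.098,.034,arc=arc))
A=cv2.resize(a["frame"][150:260,170:300],(520,440),interpolation=2)
cv2.imwrite("pics/p2.png",A[:,:,::-1])
E
```

```text
t 13.25 tcp [ 0.4288 -0.4135  0.2367] rot [-89.8  -0.7  -0.7] F [-0.18  0.48 -1.57] w 0.0575
d mm [125.2 462.  -76.7] rv deg [-0.2  0.7  0.7] rows 10 per row [ 0.083  0.308 -0.051 -0.001  0.002  0.002] total shares [ 0.835  3.08  -0.511 -0.005  0.024  0.024]
top None wheel [ 0.5525  0.0493 21.0395 14.8417] large [5.51000e-01 4.86000e-02 5.70821e+01 3.48408e+01]
top 120 wheel [ 0.5517  0.0487 16.6296 11.1437] large [5.51500e-01 4.86000e-02 5.61043e+01 3.46820e+01]
top 100 wheel [ 0.5518  0.0485 14.5956  9.5955] large [5.51500e-01 4.85000e-02 5.68462e+01 3.47246e+01]
side None wheel [ 0.5572  0.0541 33.2701 25.3573] large [ 0.5555  0.053  45.8684 35.4149]
side 120 wheel [ 0.5573  0.0496 25.6382 21.4528] large [5.55800e-01 5.17000e-02 5.78947e+01 4.25732e+01]
side 100 wheel [ 0.5543  0.0477 23.454  19.829 ] large [5.56000e-01 5.11000e-02 5.59296e+01 4.12157e+01]
```

View pics/p2.png

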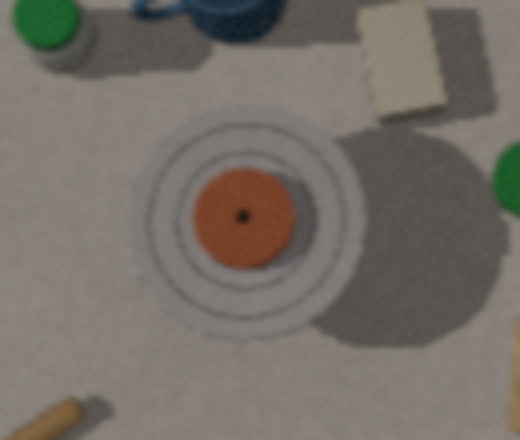

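The top view shows the large disc within about 1 mm of the wheel centre, allowing for parallax: disc at (244,217), wheel centre around (247,221). The middle disc is held. Moving it to hover above the stack.

Request:
drive_tool --plan '[0.0757,0.28,0,0,0.002,0.002,0.0757,0.28,0,0,0.002,0.002,0.0757,0.28,0,0,0.002,0.002,0.0757,0.28,0,0,0.002,0.002,0.0757,0.28,0,0,0.002,0.002]'

```text
time: 13.85
tcp_pos: [0.4888, -0.1938, 0.2362]
ee_rot: [-89.8, -0.4, 0.3]
force: [0.5, 0.0, -2.0]
width: 0.0577
```

Request:
drive_tool --plan '[0.0757,0.28,-0.13,0,0.002,0.002,0.0757,0.28,-0.13,0,0.002,0.002,0.0757,0.28,-0.13,0,0.002,0.002,0.0757,0.28,-0.13,0,0.002,0.002,0.0757,0.28,-0.13,0,0.002,0.002]'

```text
time: 14.35
tcp_pos: [0.5445, 0.0161, 0.1383]
ee_rot: [-89.8, -0.1, 0.6]
force: [1.1, -0.4, -0.2]
width: 0.0575
```

Request:
drive_tool --plan '[0.0757,0.28,-0.1,0,0.002,0.002,0,0,0,0,0,0,0,0,0,0,0,0,0,0,0,0,0,0]'

```text
time: 14.75
tcp_pos: [0.5567, 0.0541, 0.125]
ee_rot: [-89.9, -0.1, 0.5]
force: [0.4, 0.3, -0.5]
width: 0.0576
```

```bash
python3 g.py 0.5537 0.0495 0.115 0 0
```

```text
t 14.75 tcp [0.5567 0.0541 0.125 ] rot [-89.9  -0.1   0.5] F [ 0.41  0.29 -0.51] w 0.0576
d mm [ -3.   -4.6 -10. ] rv deg [-0.1  0.1 -0.5] rows 1 per row [-0.02  -0.031 -0.066 -0.004  0.004 -0.017] total shares [-0.02  -0.031 -0.066 -0.004  0.004 -0.017]
```

Request:
drive_tool --plan '[-0.02,-0.031,-0.066,0,0.004,-0.017,0,0,0,0,0,0,0,0,0,0,0,0,0,0,0,0,0,0]'

```text
time: 15.15
tcp_pos: [0.5544, 0.0484, 0.1152]
ee_rot: [-89.9, -0.0, -0.1]
force: [-0.3, 0.6, -1.0]
width: 0.0573
```

```bash
python3 g.py 0.5537 0.0495 0.104 0 0;python3 - <<'E'
from circ import *
o=robot.get_obs();z=o["tcp_pos"][2]-.0026+.014
for i in range(2):
  b=robot.capture("side")
  for arc in(120,100): print(arc,"held",fit(b,.5555,.051,z,.029,arc=arc,span=.009))
A=cv2.resize(b["frame"][130:240,190:320],(650,550),interpolation=2)
cv2.imwrite("pics/p3.png",A[:,:,::-1])
E
```

```text
t 15.15 tcp [0.5544 0.0484 0.1152] rot [-89.9  -0.   -0.1] F [-0.29  0.63 -0.98] w 0.0573
d mm [ -0.7   1.1 -11.2] rv deg [-0.1  0.   0.1] rows 1 per row [-0.005  0.008 -0.075 -0.005  0.002  0.005] total shares [-0.005  0.008 -0.075 -0.005  0.002  0.005]
120 held [5.57800e-01 4.93000e-02 7.98596e+01 4.99723e+01]
100 held [5.57800e-01 4.95000e-02 7.78897e+01 5.02022e+01]
120 held [5.58000e-01 4.91000e-02 7.92455e+01 4.97593e+01]
100 held [5.57900e-01 4.94000e-02 7.75737e+01 5.00693e+01]
```

View pics/p3.png

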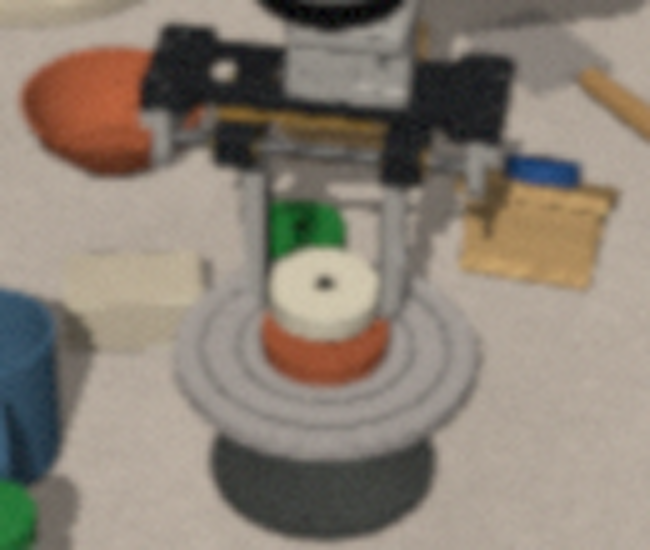

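The middle disc is level in the hand over the large one, with its dot at (324,283). It sits about 1.5 mm high in x and 2 mm low in y, so I'll correct and feel down to contact.

Request:
drive_tool --plan '[-0.009,0.013,-0.035,0,0,0,0,0,-0.035,0,0,0,0,0,0,0,0,0,0,0,0,0,0,0]'

```text
time: 15.65
tcp_pos: [0.5526, 0.0512, 0.104]
ee_rot: [-89.9, 0.0, -0.0]
force: [0.2, -0.2, -1.1]
width: 0.0572
```

Request:
drive_tool --plan '[0,0,-0.007,0,0,0,0,0,0,0,0,0]'

```text
time: 15.85
tcp_pos: [0.553, 0.0511, 0.1034]
ee_rot: [-89.9, -0.0, -0.1]
force: [0.6, -1.0, -0.9]
width: 0.0574
```

Request:
drive_tool --plan '[0,0,-0.005,0,0,0,0,0,0,0,0,0]'

```text
time: 16.05
tcp_pos: [0.553, 0.0511, 0.1027]
ee_rot: [-89.9, -0.0, -0.1]
force: [-0.6, -0.9, -0.8]
width: 0.058
```

Request:
drive_tool --plan '[0,0,-0.004,0,0,0,0,0,0,0,0,0]'

```text
time: 16.25
tcp_pos: [0.553, 0.051, 0.1023]
ee_rot: [-89.9, -0.0, -0.1]
force: [0.1, 0.5, 0.7]
width: 0.0577
```

Request:
drive_tool --plan '[0,0,-0.002,0,0,0,0,0,0,0,0,0]'

```text
time: 16.45
tcp_pos: [0.5531, 0.0509, 0.1021]
ee_rot: [-89.9, -0.0, -0.1]
force: [-1.3, -0.5, 1.3]
width: 0.0575
```

Request:
drive_tool --plan '[0,0,-0.002,0,0,0,0,0,0,0,0,0]'

```text
time: 16.65
tcp_pos: [0.5531, 0.0509, 0.1018]
ee_rot: [-89.9, -0.0, -0.1]
force: [-1.1, -2.3, 2.9]
width: 0.0571
```

Request:
drive_tool --plan '[0,0,0,0,0,0,0,0,0,0,0,0,0,0,0,0,0,0,0,0,0,0,0,0]' --gripper 1

```text
time: 17.05
tcp_pos: [0.5528, 0.0512, 0.1013]
ee_rot: [-89.8, -0.0, -0.1]
force: [-0.3, 0.2, 0.7]
width: 0.0859
```

Request:
drive_tool --plan '[0,0,0.1,0,0,0,0,0,0.2,0,0,0,0,0,0.2,0,0,0,0,0,0,0,0,0,0,0,0,0,0,0]'

```text
time: 17.55
tcp_pos: [0.5538, 0.0511, 0.1781]
ee_rot: [-89.9, -0.2, -0.1]
force: [0.2, -0.1, -0.2]
width: 0.0942
```

```bash
python3 g.py 0.451 -0.2303 0.1312 -5.2 30
```

```text
t 17.55 tcp [0.5538 0.0511 0.1781] rot [-89.9  -0.2  -0.1] F [ 0.17 -0.12 -0.21] w 0.0942
d mm [-102.8 -281.4  -46.9] rv deg [29.9 -1.2 -5. ] rows 7 per row [-0.098 -0.268 -0.045  0.142 -0.006 -0.024] total shares [-0.685 -1.876 -0.313  0.995 -0.039 -0.166]
```

Request:
drive_tool --plan '[-0.098,-0.268,0,0.142,-0.006,-0.024,-0.098,-0.268,0,0.142,-0.006,-0.024,-0.098,-0.268,-0.04,0.142,-0.006,-0.024,-0.098,-0.268,-0.06,0.142,-0.006,-0.024,-0.098,-0.268,-0.07,0.142,-0.006,-0.024]'

```text
time: 18.05
tcp_pos: [0.4782, -0.1508, 0.1503]
ee_rot: [-68.4, -0.2, -3.8]
force: [0.0, -0.8, -0.2]
width: 0.0942
```

Request:
drive_tool --plan '[-0.098,-0.268,-0.07,0.142,-0.006,-0.024,-0.098,-0.268,-0.07,0.142,-0.006,-0.024,0,0,0,0,0,0,0,0,0,0,0,0]'

```text
time: 18.45
tcp_pos: [0.4487, -0.2305, 0.128]
ee_rot: [-59.8, 0.3, -5.4]
force: [-0.0, 0.7, 0.9]
width: 0.0939
```

```bash
python3 g.py 0.4555 -0.1805 0.0446 -5.2 30; python3 - <<'E'
from circ import *
a=robot.capture("top");b=robot.capture("side")
for k,c in(("top",a),("side",b)):
  for arc in(None,120,100): print(k,arc,"wheel",fit(c,.5545,.049,.084,.08,arc=arc),"middle",fit(c,.555,.050,.112,.029,arc=arc))
A=cv2.resize(a["frame"][150:265,170:350],(440,281),interpolation=2)
B=cv2.resize(b["frame"][120:240,190:330],(328,281),interpolation=2)
cv2.imwrite("pics/p4.png",np.hstack([A,B])[:,:,::-1])
E
```

```text
t 18.45 tcp [ 0.4487 -0.2305  0.128 ] rot [-59.8   0.3  -5.4] F [-0.    0.73  0.93] w 0.0939
d mm [  6.8  50.  -83.4] rv deg [-0.2 -0.3  0.2] rows 2 per row [ 0.023  0.167 -0.278 -0.003 -0.004  0.003] total shares [ 0.046  0.333 -0.556 -0.007 -0.009  0.006]
top None wheel [ 0.5524  0.0493 21.5547 15.2116] middle [5.51400e-01 5.03000e-02 6.68294e+01 4.30669e+01]
top 120 wheel [ 0.5513  0.0486 16.8101 11.4302] middle [5.50600e-01 4.99000e-02 5.66992e+01 3.38982e+01]
top 100 wheel [ 0.5513  0.0482 14.7664  9.8025] middle [5.50400e-01 5.02000e-02 5.33602e+01 3.11943e+01]
side None wheel [ 0.5573  0.0541 33.6315 25.6674] middle [5.56100e-01 5.30000e-02 5.39345e+01 3.81905e+01]
side 120 wheel [ 0.5573  0.0497 25.9877 21.8422] middle [5.56100e-01 5.29000e-02 5.74238e+01 3.83603e+01]
side 100 wheel [ 0.5544  0.0478 23.885  20.2556] middle [ 0.5563  0.053  50.8095 34.1896]
```

View pics/p4.png

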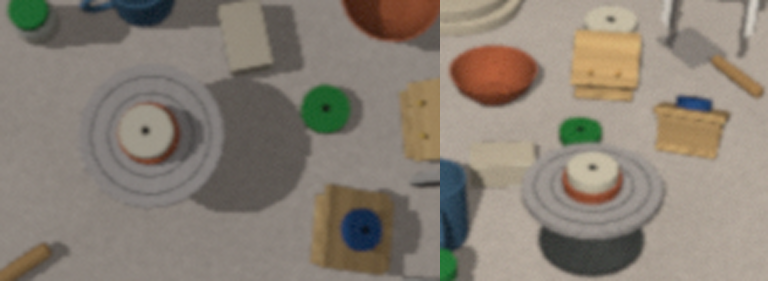

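The middle disc sits flat on the large one at about (145,130) in the top panel, roughly 1.5 mm off in y. The blue disc on its easel is at (362,230). Going for it.

Request:
drive_tool --plan '[0.01,0.14,-0.23,0,-0.004,0.003,0.01,0.14,-0.23,0,-0.004,0.003,0,0.015,-0.025,0,0,0,0,0,0,0,0,0,0,0,0,0,0,0]'

```text
time: 19.05
tcp_pos: [0.4546, -0.1868, 0.0591]
ee_rot: [-60.2, -0.3, -4.9]
force: [-0.6, 0.2, 0.2]
width: 0.0943
```

```bash
python3 g.py 0.4555 -0.1805 0.0446 -5.2 30
```

```text
t 19.05 tcp [ 0.4546 -0.1868  0.0591] rot [-60.2  -0.3  -4.9] F [-0.56  0.24  0.22] w 0.0943
d mm [  0.9   6.3 -14.5] rv deg [ 0.2  0.3 -0.3] rows 1 per row [ 0.006  0.042 -0.097  0.006  0.01  -0.009] total shares [ 0.006  0.042 -0.097  0.006  0.01  -0.009]
```

Request:
drive_tool --plan '[0.006,0.02,-0.045,0.006,0.01,-0.009,0,0.013,-0.03,0,0,0,0,0.008,-0.017,0,0,0,0,0,0,0,0,0,0,0,0,0,0,0]' --gripper 0.65

```text
time: 19.55
tcp_pos: [0.4535, -0.1805, 0.0437]
ee_rot: [-59.9, 0.2, -5.3]
force: [-3.0, -2.0, 4.6]
width: 0.0617
```

Request:
drive_tool --plan '[0,0,0,0,0,0,0,0,0,0,0,0,0,0,0,0,0,0,0,0,0,0,0,0,0,0,0,0,0,0]' --gripper 0.4 --grip_force 12

```text
time: 20.05
tcp_pos: [0.4561, -0.1801, 0.0443]
ee_rot: [-59.9, -0.1, -5.4]
force: [5.5, 0.8, 4.1]
width: 0.0477
```

Request:
drive_tool --plan '[0,-0.02,0.035,0,0,0,0,-0.067,0.115,0,0,0,0,-0.1,0.173,0,0,0,0,-0.1,0.231,0,0,0,0,0,0,0,0,0]' --grip_force 15

```text
time: 20.55
tcp_pos: [0.4557, -0.2267, 0.1297]
ee_rot: [-60.2, -0.1, -5.3]
force: [0.5, -0.3, -0.1]
width: 0.0474
```

```bash
python3 g.py 0.5537 0.0495 0.15 0 0
```

```text
t 20.55 tcp [ 0.4557 -0.2267  0.1297] rot [-60.2  -0.1  -5.3] F [ 0.46 -0.26 -0.11] w 0.0474
d mm [ 98.  276.2  20.3] rv deg [-29.7   1.5   5.2] rows 6 per row [ 0.109  0.307  0.023 -0.165  0.008  0.029] total shares [ 0.654  1.841  0.136 -0.991  0.051  0.173]
```

Request:
drive_tool --plan '[0.093,0.263,0.07,-0.1416,0.007,0.025,0.093,0.263,0.07,-0.1416,0.007,0.025,0.093,0.263,0.02,-0.1416,0.007,0.025,0.093,0.263,0,-0.1416,0.007,0.025,0.093,0.263,0,-0.1416,0.007,0.025]'

```text
time: 21.05
tcp_pos: [0.5226, -0.0241, 0.1492]
ee_rot: [-81.3, 0.0, -1.5]
force: [0.1, -0.8, -0.6]
width: 0.0475
```

Request:
drive_tool --plan '[0.093,0.263,0,-0.1416,0.007,0.025,0.093,0.263,0,-0.1416,0.007,0.025,0,0,0,0,0,0,0,0,0,0,0,0,0,0,0,0,0,0]'

```text
time: 21.55
tcp_pos: [0.5502, 0.0524, 0.149]
ee_rot: [-89.6, 0.4, -0.0]
force: [0.1, -0.0, -0.6]
width: 0.0477
```

```bash
python3 g.py 0.5537 0.0495 0.125 0 0
```

```text
t 21.55 tcp [0.5502 0.0524 0.149 ] rot [-89.6   0.4  -0. ] F [ 0.09 -0.04 -0.6 ] w 0.0477
d mm [  3.5  -2.9 -24. ] rv deg [-0.4 -0.4  0.1] rows 1 per row [ 0.023 -0.019 -0.16  -0.012 -0.014  0.002] total shares [ 0.023 -0.019 -0.16  -0.012 -0.014  0.002]
```

Request:
drive_tool --plan '[0.023,-0.019,-0.08,-0.012,-0.014,0.002,0,0,-0.08,0,0,0,0,0,0,0,0,0,0,0,0,0,0,0,0,0,0,0,0,0]'

```text
time: 22.05
tcp_pos: [0.5552, 0.0496, 0.1268]
ee_rot: [-90.0, -0.2, -0.0]
force: [-0.2, -0.4, 0.3]
width: 0.0475
```

```bash
python3 g.py 0.5537 0.0495 0.117 0 0;python3 - <<'E'
from circ import *
o=robot.get_obs();z=o["tcp_pos"][2]-.0015+.014
b=robot.capture("side")
for dz in(-.002,0,.001):
  for arc in(120,100): print(dz,arc,"held",fit(b,.5565,.051,z+dz,.024,arc=arc,span=.009))
A=cv2.resize(b["frame"][130:240,190:320],(650,550),interpolation=2)
cv2.imwrite("pics/p5.png",A[:,:,::-1])
E
```

```text
t 22.05 tcp [0.5552 0.0496 0.1268] rot [-90.   -0.2  -0. ] F [-0.19 -0.44  0.34] w 0.0475
d mm [-1.5 -0.1 -9.8] rv deg [-0.   0.2  0. ] rows 1 per row [-0.01  -0.001 -0.066 -0.001  0.006  0.001] total shares [-0.01  -0.001 -0.066 -0.001  0.006  0.001]
-0.002 120 held [5.61000e-01 4.50000e-02 5.92157e+01 3.82293e+01]
-0.002 100 held [5.61300e-01 4.46000e-02 5.72746e+01 3.56907e+01]
0 120 held [5.60700e-01 4.75000e-02 5.95189e+01 3.86349e+01]
0 100 held [5.61000e-01 4.70000e-02 5.75236e+01 3.66175e+01]
0.001 120 held [5.60400e-01 4.89000e-02 5.97645e+01 3.87406e+01]
0.001 100 held [5.60800e-01 4.84000e-02 5.76919e+01 3.69369e+01]
```

View pics/p5.png

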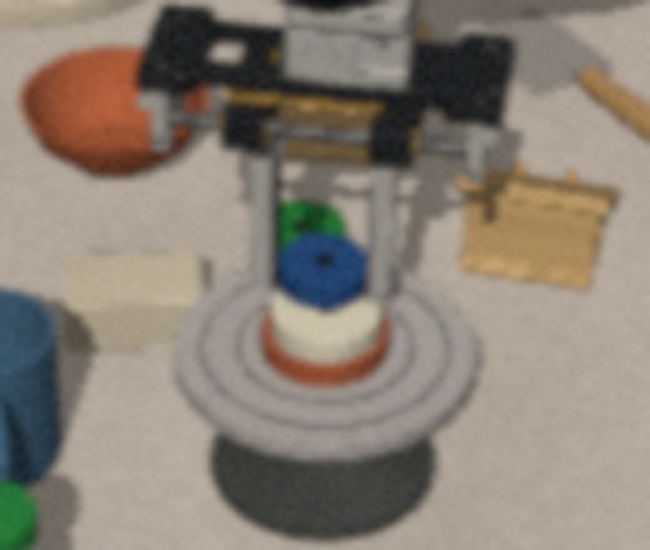

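```bash
python3 - <<'E'
from dot import *
c=robot.capture("side"); f=c["frame"].astype(float).sum(2)
def dark(f,u,v):
    w=f[v-4:v+5,u-4:u+5]; w=cv2.GaussianBlur(w,(3,3),0); k=np.clip(np.percentile(w,25)-w,0,None); yy,xx=np.mgrid[v-4:v+5,u-4:u+5]
    return (k*xx).sum()/k.sum(),(k*yy).sum()/k.sum()
d=dark(f,254,182); print("dot",np.round(d,2),robot.get_obs()["tcp_pos"].round(4))
for o in(.0,.001,.002,.003): print(o,np.round(onplane(c,*d,.1268-o+.014),4))
print("middle held",np.round(onplane(c,254.8,186.6,.1152-.0042+.014),4),"w/ TCP .5544 .0484")
E
```

```text
dot [254.21 181.44] [0.5555 0.05   0.1272]
0.0 [0.5586 0.0476 0.1408]
0.001 [0.5587 0.0463 0.1398]
0.002 [0.5589 0.045  0.1388]
0.003 [0.5591 0.0437 0.1378]
middle held [0.5566 0.0486 0.125 ] w/ TCP .5544 .0484
```

Request:
drive_tool --plan '[-0.017,0.017,-0.03,0,0.006,0,0,0,-0.03,0,0,0,0,0,0,0,0,0,0,0,0,0,0,0]'

```text
time: 22.55
tcp_pos: [0.5522, 0.0531, 0.1172]
ee_rot: [-90.0, 0.1, 0.1]
force: [-0.5, -0.2, -0.3]
width: 0.0473
```

Request:
drive_tool --plan '[0,0,-0.007,0,0,0,0,0,0,0,0,0]'

```text
time: 22.75
tcp_pos: [0.5525, 0.0529, 0.1165]
ee_rot: [-90.0, 0.0, 0.0]
force: [0.7, 0.2, 0.2]
width: 0.0476
```

Request:
drive_tool --plan '[0,0,-0.005,0,0,0,0,0,0,0,0,0]'

```text
time: 22.95
tcp_pos: [0.5525, 0.0529, 0.1157]
ee_rot: [-90.0, 0.0, 0.0]
force: [-0.1, 0.2, 0.1]
width: 0.0478
```

Request:
drive_tool --plan '[0,0,-0.004,0,0,0,0,0,0,0,0,0]'

```text
time: 23.15
tcp_pos: [0.5524, 0.0529, 0.1151]
ee_rot: [-90.0, 0.0, 0.0]
force: [0.7, -0.5, 0.3]
width: 0.0476
```

```bash
python3 - <<'E'
from dot import *
c=robot.capture("side"); f=c["frame"].astype(float).sum(2)
T=robot.get_obs()["tcp_pos"]
p=c["intrinsics"]@(c["R"]@np.array([.556,.050,T[2]+.013])+c["t"]); u,v=np.round(p[:2]/p[2]).astype(int)
w=cv2.GaussianBlur(f,(3,3),0)[v-5:v+6,u-5:u+6]; k=np.clip(np.percentile(w,12)-w,0,None); yy,xx=np.mgrid[v-5:v+6,u-5:u+6]
d=(k*xx).sum()/k.sum(),(k*yy).sum()/k.sum(); i=np.unravel_index(w.argmin(),w.shape); print("dot",np.round(d,2),"min at",u-5+i[1],v-5+i[0],T.round(4))
for o in(.0,.001,.002): print(o,np.round(onplane(c,*d,T[2]-o+.014),4))
E
```

```text
dot [255.16 185.93] min at 255 186 [0.5524 0.0529 0.1151]
0.0 [0.5554 0.0509 0.1291]
0.001 [0.5556 0.0496 0.1281]
0.002 [0.5558 0.0483 0.1271]
```

Request:
drive_tool --plan '[0.004,0,-0.004,0,0,0,0,0,0,0,0,0]'

```text
time: 23.4
tcp_pos: [0.5531, 0.0529, 0.1145]
ee_rot: [-90.0, 0.0, 0.0]
force: [-0.3, 0.5, -0.1]
width: 0.0475
```

Request:
drive_tool --plan '[0,0,-0.004,0,0,0,0,0,0,0,0,0]'

```text
time: 23.6
tcp_pos: [0.553, 0.0529, 0.1138]
ee_rot: [-90.0, 0.0, 0.0]
force: [0.6, 0.1, -0.3]
width: 0.0476
```

Request:
drive_tool --plan '[0,0,-0.004,0,0,0,0,0,0,0,0,0]'

```text
time: 23.8
tcp_pos: [0.553, 0.0529, 0.1132]
ee_rot: [-90.0, 0.0, 0.0]
force: [-0.0, 0.1, -0.3]
width: 0.0478
```

Request:
drive_tool --plan '[0,0,-0.003,0,0,0,0,0,0,0,0,0]'

```text
time: 24.0
tcp_pos: [0.553, 0.0529, 0.1128]
ee_rot: [-90.0, 0.0, 0.0]
force: [0.7, -0.0, -0.8]
width: 0.0475
```

Request:
drive_tool --plan '[0,0,-0.003,0,0,0,0,0,0,0,0,0]'

```text
time: 24.2
tcp_pos: [0.553, 0.053, 0.1124]
ee_rot: [-90.0, 0.0, 0.0]
force: [-0.5, 0.2, -0.2]
width: 0.0478
```

Request:
drive_tool --plan '[0,0,-0.002,0,0,0,0,0,0,0,0,0]'

```text
time: 24.4
tcp_pos: [0.5531, 0.0529, 0.1121]
ee_rot: [-90.0, 0.0, 0.0]
force: [-0.1, 0.9, 0.1]
width: 0.0476
```

Request:
drive_tool --plan '[0,0,-0.002,0,0,0,0,0,0,0,0,0]'

```text
time: 24.6
tcp_pos: [0.5531, 0.0529, 0.1121]
ee_rot: [-90.0, 0.0, 0.0]
force: [-0.7, -0.3, 0.9]
width: 0.0477
```

Request:
drive_tool --plan '[0,0,-0.002,0,0,0,0,0,0,0,0,0]'

```text
time: 24.8
tcp_pos: [0.5531, 0.0529, 0.1121]
ee_rot: [-90.0, 0.0, 0.0]
force: [-2.1, 0.2, 3.5]
width: 0.0478
```

Request:
drive_tool --plan '[0,0,0.002,0,0,0,0,0,0,0,0,0]'

```text
time: 25.0
tcp_pos: [0.5531, 0.0529, 0.1121]
ee_rot: [-90.0, 0.0, 0.0]
force: [-1.6, -0.3, 3.9]
width: 0.0475
```

Request:
drive_tool --plan '[0,0,0,0,0,0,0,0,0,0,0,0,0,0,0,0,0,0]' --gripper 0.6

```text
time: 25.3
tcp_pos: [0.5538, 0.0528, 0.112]
ee_rot: [-90.0, -0.1, 0.0]
force: [0.5, 0.2, 0.9]
width: 0.0565
```

Request:
drive_tool --plan '[0,0,0.02,0,0,0,0,0,0.1,0,0,0,0,0,0.2,0,0,0,0,0,0.3,0,0,0,0,0,0,0,0,0]'

```text
time: 25.8
tcp_pos: [0.5577, 0.0528, 0.213]
ee_rot: [-90.0, -0.8, 0.0]
force: [-0.5, 0.2, 0.1]
width: 0.0567
```

Request:
drive_tool --plan '[-0.1,-0.31,0.05,0,0,0,-0.1,-0.31,0,0,0,0,-0.1,-0.31,0,0,0,0,-0.1,-0.31,0,0,0,0,-0.1,-0.31,0,0,0,0]'

```text
time: 26.3
tcp_pos: [0.477, -0.181, 0.2128]
ee_rot: [-90.0, -0.0, 0.1]
force: [0.5, -0.0, -0.1]
width: 0.0565
```

Request:
drive_tool --plan '[-0.1,-0.31,0,0,0,0,-0.1,-0.31,0,0,0,0,-0.1,-0.31,0,0,0,0,0,0,0,0,0,0]'

```text
time: 26.7
tcp_pos: [0.4308, -0.3243, 0.2127]
ee_rot: [-90.1, 0.0, -0.4]
force: [0.5, -0.7, -0.9]
width: 0.0565
```

```bash
python3 - <<'E'
from circ import *
a=robot.capture("top");b=robot.capture("side")
for k,c in(("top",a),("side",b)):
  for arc in(None,110): print(k,arc,"wheel",fit(c,.5545,.049,.084,.08,arc=arc)[:3],"middle",fit(c,.555,.050,.112,.029,arc=arc)[:3],"small",fit(c,.555,.05,.126,.024,arc=arc,span=.008)[:3])
  W=pts(c);r=np.hypot(W[...,0]-.554,W[...,1]-.05);print("top height",np.nanmedian(W[...,2][r<.018]))
A=cv2.resize(a["frame"][150:265,170:330],(440,316),interpolation=2)
B=cv2.resize(b["frame"][130:240,205:315],(316,316),interpolation=2)
cv2.imwrite("pics/p6.png",np.hstack([A,B])[:,:,::-1])
E
```

```text
top None wheel [ 0.5526  0.0493 21.4621] middle [5.55000e-01 4.54000e-02 5.41821e+01] small [5.51100e-01 5.11000e-02 7.44464e+01]
top 110 wheel [ 0.5515  0.0485 16.0406] middle [5.53800e-01 4.52000e-02 6.38332e+01] small [5.50400e-01 5.05000e-02 7.72228e+01]
top height 0.12643943383094852
side None wheel [ 0.5565  0.0545 34.7613] middle [5.54100e-01 4.44000e-02 6.05368e+01] small [5.55000e-01 5.74000e-02 6.32445e+01]
side 110 wheel [ 0.5583  0.0525 22.5743] middle [5.5380e-01 4.4400e-02 5.1444e+01] small [5.55200e-01 5.44000e-02 7.08109e+01]
top height 0.12516799351220614
```

View pics/p6.png

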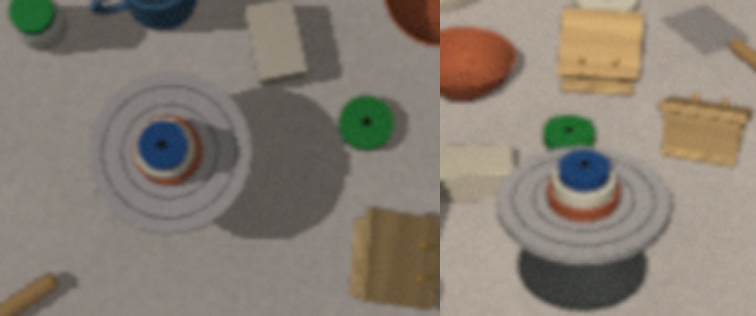

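All three discs are stacked flat, with the top face at 0.126 m against 0.126 expected. The fit for the middle disc looks confused by the blue edge, so I'll recheck concentricity once by colour and depth.

```bash
python3 - <<'E'
from dot import *
def circ(p):
    p=p[:,:2].astype(np.float32); h=cv2.convexHull(p)[:,0]; A=np.c_[2*h,np.ones(len(h))]; s=np.linalg.lstsq(A,(h**2).sum(1),rcond=None)[0]
    return np.round([s[0],s[1],np.sqrt(s[2]+s[0]**2+s[1]**2)],4)
c=robot.capture("top"); W=pts(c); r=np.hypot(W[...,0]-.553,W[...,1]-.05)<.045
hsv=cv2.cvtColor(c["frame"],cv2.COLOR_RGB2HSV).astype(int);H,S,V=hsv[...,0],hsv[...,1],hsv[...,2]
blue=(H>100)&(H<130)&(S>100)&r; red=((H<14)|(H>170))&(S>90)&r
for n,m,z in(("blue",blue,.126),("z>.107",r&(W[...,2]>.107)&~red,.112),("z>.093",r&(W[...,2]>.093),.098),("red|blue|z",(red|blue|(W[...,2]>.1))&r,.098)):
    v,u=np.nonzero(m); print(n,m.sum(),circ(np.array([onplane(c,a,b,z) for a,b in zip(u,v)])))
vals=c["frame"][140:260,170:290]
x=(np.arange(512));
# row and column profiles through the stack
p=c["intrinsics"]@(c["R"]@np.array([.5515,.0495,.112])+c["t"]);u,v=(p[:2]/p[2]).round().astype(int);print(u,v)
print("row",[tuple(int(k) for k in q) for q in c["frame"][v,u-18:u+19]])
print("col",[tuple(int(k) for k in q) for q in c["frame"][v-18:v+19,u]])
E
```

```text
blue 221 [0.5514 0.0508 0.0213]
z>.107 373 [0.5514 0.0507 0.0282]
z>.093 504 [0.5523 0.0484 0.0334]
red|blue|z 478 [0.552  0.048  0.0329]
230 203
row [(130, 125, 122), (122, 117, 115), (118, 114, 113), (124, 121, 118), (131, 124, 121), (134, 122, 117), (136, 123, 113), (120, 114, 114), (77, 88, 106), (41, 64, 100), (25, 57, 97), (34, 60, 98), (27, 55, 94), (29, 55, 93), (16, 45, 78), (19, 39, 62), (16, 28, 41), (18, 30, 49), (24, 43, 69), (32, 54, 89), (24, 57, 95), (28, 57, 96), (30, 57, 96), (28, 58, 97), (27, 54, 93), (43, 56, 83), (79, 78, 83), (96, 92, 84), (98, 85, 75), (87, 57, 47), (85, 50, 38), (82, 60, 56), (86, 79, 76), (89, 85, 84), (88, 84, 84), (85, 83, 81), (78, 74, 73)]
col [(131, 126, 123), (129, 124, 123), (123, 120, 117), (112, 109, 106), (125, 122, 119), (129, 122, 120), (127, 111, 105), (125, 101, 91), (119, 111, 111), (72, 83, 103), (33, 58, 96), (29, 58, 96), (26, 57, 97), (31, 59, 97), (22, 55, 94), (26, 55, 91), (28, 47, 77), (20, 38, 62), (24, 43, 69), (29, 56, 90), (28, 57, 97), (27, 59, 97), (25, 58, 97), (28, 58, 98), (29, 57, 96), (29, 59, 94), (56, 66, 85), (114, 112, 107), (139, 134, 122), (121, 109, 97), (119, 77, 58), (117, 70, 53), (111, 91, 84), (124, 118, 115), (134, 130, 127), (132, 128, 127), (121, 117, 116)]
```

In one top picture, the centres are: wheel (0.552, 0.049), large (0.552, 0.0485), middle (0.551, 0.051) and small (0.551, 0.051). All are within about 2 mm of the axis, level and at rest, with the arm well clear. Handing in.

```bash
python3 -c "
from plant import robot
o=robot.get_obs();print(o['time'],o['tcp_pos'],o['joint_velocities'].round(2));print(robot.hand_in())"
```

```text
26.85 [ 0.43284253 -0.31861534  0.21227327] [ 1.92 -0.44  0.45 -0.07 -0.16 -0.08]
the job is handed in; nothing more can be done
None
```

The lamp foot is built and handed in at 26.9 s of the 67 s allowed. I took the large, white middle and small blue discs off their easels in that order. Each was levelled and lowered in sub-millimetre steps until I felt contact, at about 3–4 N, then released.

**Last checks that agreed:**
- **Height:** the top of the stack is at 0.125–0.126 m in both cameras, against 0.126 m expected, so the discs lie flat on each other.
- **Centring:** in the top view the large disc is within about 1 mm of the wheel centre. The middle and small discs are concentric with each other and about 2 mm from the wheel centre in y. I left that rather than risk regripping brittle discs.
- **Surroundings:** nothing else was moved in the areas I viewed, and the arm ended well clear.

**Checks that disagreed or were weaker than I'd like:**
- **Fit on the middle disc:** one edge fit put it 5 mm off, because it locked onto the blue disc's edge. A separate colour and depth fit put it back at 2 mm.
- **Side camera:** it reads positions 2–5 mm different from the top camera, so I relied on comparisons within a single picture.
- **Small disc:** the fingertips touched its easel board at about 5 N during the grasp. They probably also touched the middle disc as the small one was set down.

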